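# Dress the gift table: tip baubles into the crate, set stems in tubes

## Robot

A 6-joint arm with a two-finger parallel gripper is mounted at the origin on the work surface. World frame = base frame: x ahead of the robot, y to its left, z up, the work surface at z = 0. Lengths are in m, angles in rad, forces in N, time in s.
With the tool pointing down it reaches from about 0.275 to 0.725 m from the base axis. Payload 15.9 kg.
Tool frame: the origin (TCP) lies at the very end of the fingers, on their centre line; the grasp point (between the pads) lies manip.grip_point_offset behind it (manip.grip_point_offset is the distance from the TCP to the grasp point, in m); z points along the fingers, y is the line along which they close (so a half turn about z gives the same grasp; the last joint's range is limited). The gripper opens to 85 mm and grips with 20 to 120 N. Pads are 22 mm wide; open, the fingers measure 114 mm over their backs; the gripper's body (76 mm by 85 mm) begins 54 mm behind the grasp point. The pads swing forward as they close: fully open they stand 13 mm farther back than shut.
Start: joints at [1.277, 0.213, -0.034, 1.323, 0, 1.571], TCP at [0.145, 0.479, 0.231] pointing down, gripper open.
Joint ranges: [-2.98, 2.98], [-0.74, 1.72], [-1.14, 1.35], [-2.1, 2.04], [-1.57, 1.44], [-3.14, 3.14]. Speed limits (rad/s): [1.89, 1.89, 2.39, 2.57, 3.14, 3.14].

## Interface

Orientations are given as a rotation vector (axis times angle).
In Python, from workcell import monitor, camera, manip gives the robot as it stands. The module is installed in compiled form; this text tells all that it offers.
- The arm moves only by the tool servo_tool, never from a script. Its argument "moves" is a list of rows, each a list of 7 numbers: the shift along the tool's x, y, z as a fraction of full scale, then the turn, a rotation vector about the tool's x, y, z as a fraction of full scale, then the opening, from 0 (shut) to 1 (fully open). In form: [[tx, ty, tz, wx, wy, wz, claw], ...]. A call has 1 to 12 rows; each row is the pose to reach, as a shift and turn from the pose commanded when the call began, along the tool's axes at that moment; what a row does not reach only later rows make up. Full scale, the value 1, is 1000 mm for a shift and 90 degrees for a turn. A row lasts 1/8 s, in which the tool goes at most 62.5 mm and 10.7 degrees, less where a joint would pass 70% of its speed; a pose out of reach is approached as far as the arm can. A call with a number of a shift or a turn outside -1 to 1 is refused whole. A call with a gripper value outside its range is refused whole. The fingers move at their own pace and stop on an object; "squeeze" is the grip in N (left out, the last holds). Time passes only in rows, so rows that repeat a pose let the fingers close. It gives the time, the measured TCP pose, the force, the opening and the grip force at its end, in the units of the state.
- monitor.get_state(): the state, without advancing time (a new reading comes with each control period).
- camera(name): name is "scene" or "top"; returns a dict with "image" (400x640x3 uint8, blue, green, red), "fovy" (degrees; the focal length in pixels is half the picture's height over the tangent of half this angle, whatever the lens; pixels are square), "cx", "cy" (the principal point, pixels), "pose" (4x4, takes a point from camera to world coordinates). Camera axes: x right, y down, z forward; pixel columns grow to the right and rows downward; lengths in m; the calibration is good to about 2 mm. A picture is of the moment at which its call begins. There is no depth.
- manip.close_job(): hands the job in; it is judged then, once.
The state is a dict: "clock": time; "q": joint angles; "dq": joint speeds; "tau": joint torques, N m; "eef_pos": TCP position; "orientation": TCP orientation; "contact_force": force on the tool from outside, world axes, zero at the start; "ft_torque": the same for the moment, N m; "width": finger opening in m; "gripper_force": force on a finger pad.
Only numpy, scipy, OpenCV 4.12 (cv2) and the standard library are available. Lean on these libraries where they do the work, as an engineer would, in place of code of your own. Each camera call takes 0.05 s, during which the arm holds its last target. There are 200 camera calls.

## Task

Dress the gift table: lift the wooden trug by its handle, tip it endways to about 45 degrees over the brown crate and hold it there for a second or so, so that all the red baubles roll out into the crate, then bring it level again and stand it back in the middle of its cork mat. Move every berry stem from the pale stock block into the tube vases, one to a glass tube, pushed right down to the bottom. Leave the candle, the mug and the soap carton where they are.

Things in the scene. Friction and masses are not known exactly. Their poses are not given: they have to be found in the camera images.
- trug: Pale wooden trug, open, about 0.3 kg. Origin: centre of its underside, z up. Floor 120 mm (x) by 134 mm inside (y), 6 mm thick; at both ends (+x, -x, alike) a plank slopes up 27 degrees to the lip at x = 127 mm, z = 40 mm: baubles roll out only when it is tipped clearly beyond 27 degrees, well at 45. Side walls 55 mm high; 148 mm wide. Starts on the mat, baubles on its floor
- trug_grip (a point): Centre of the trug's handle: a straight horizontal grip bar 150 mm above the underside, right over the middle, running along the trug's y; 18 mm thick (trug x), 24 mm high, about 86 mm long, on two thin uprights. Free space of about 90 mm below the bar
- mat: Square cork mat, 220 by 220 mm, 4 mm thick, fixed to the table; origin at the centre of its underside
- crate: Low open-topped brown wooden crate, 240 mm (x) by 200 mm (y), 75 mm high, walls and floor 8 mm; stands loose on the table, 0.85 kg. Origin at the centre of its underside
- stand: Dark wooden test-tube vase stand, 70 mm (x) by 270 mm (y), fixed to the table; holds a row of five upright glass tubes along its y, 50 mm apart, mouths at 108 mm above the table with brass collars (outer diameter 24 mm), the highest part of the stand. Origin at the centre of its underside
- stock: Pale wooden stock block, 60 mm (x) by 260 mm (y), 60 mm high, fixed to the table, with a row of five upright holes along y, 50 mm apart (the middle one at the centre), 12 mm wide and 45 mm deep. The berry stems stand in these holes at the start. Origin at the centre of its underside
- candle: Amber glass jar candle with wooden lid, 72 mm diameter, 75 mm high; bystander
- mug: Blue ceramic mug, 76 mm diameter, 85 mm high; bystander
- soapbox: Small carton of soap, 60 by 90 by 34 mm, white with a green band; bystander
- tube1 (a point): Centre of the inner floor of glass tube 1 of the stand, 20 mm above the table. The tube rises 88 mm from here to its mouth; bore 15 mm, upright
- tube2 (a point): Centre of the inner floor of glass tube 2 of the stand, 20 mm above the table. The tube rises 88 mm from here to its mouth; bore 15 mm, upright
- tube3 (a point): Centre of the inner floor of glass tube 3 of the stand, 20 mm above the table. The tube rises 88 mm from here to its mouth; bore 15 mm, upright
- tube4 (a point): Centre of the inner floor of glass tube 4 of the stand, 20 mm above the table. The tube rises 88 mm from here to its mouth; bore 15 mm, upright
- tube5 (a point): Centre of the inner floor of glass tube 5 of the stand, 20 mm above the table. The tube rises 88 mm from here to its mouth; bore 15 mm, upright
- bauble1: Red wooden bauble, a ball of 36 mm diameter, 22 g; origin at its centre. May be absent (None)
- bauble2: Red wooden bauble, a ball of 36 mm diameter, 22 g; origin at its centre. May be absent (None)
- bauble3: Red wooden bauble, a ball of 36 mm diameter, 22 g; origin at its centre. May be absent (None)
- bauble4: Red wooden bauble, a ball of 36 mm diameter, 22 g; origin at its centre. May be absent (None)
- bauble5: Red wooden bauble, a ball of 36 mm diameter, 22 g; origin at its centre. May be absent (None)
- stem1: Berry stem: straight dark wooden rod, 8 mm diameter, 180 mm long, 18 g, with a red berry cluster at the top (170 to 195 mm up, to 24 mm across; solid only as an 18 mm ball). Origin: centre of the rod's lower end, z along it towards the berries. Starts upright in the stock block, lower end 15 mm above the table. May be absent (None)
- stem2: Berry stem: straight dark wooden rod, 8 mm diameter, 180 mm long, 18 g, with a red berry cluster at the top (170 to 195 mm up, to 24 mm across; solid only as an 18 mm ball). Origin: centre of the rod's lower end, z along it towards the berries. Starts upright in the stock block, lower end 15 mm above the table. May be absent (None)
- stem3: Berry stem: straight dark wooden rod, 8 mm diameter, 180 mm long, 18 g, with a red berry cluster at the top (170 to 195 mm up, to 24 mm across; solid only as an 18 mm ball). Origin: centre of the rod's lower end, z along it towards the berries. Starts upright in the stock block, lower end 15 mm above the table. May be absent (None)
- stem4: Berry stem: straight dark wooden rod, 8 mm diameter, 180 mm long, 18 g, with a red berry cluster at the top (170 to 195 mm up, to 24 mm across; solid only as an 18 mm ball). Origin: centre of the rod's lower end, z along it towards the berries. Starts upright in the stock block, lower end 15 mm above the table. May be absent (None)
- stem5: Berry stem: straight dark wooden rod, 8 mm diameter, 180 mm long, 18 g, with a red berry cluster at the top (170 to 195 mm up, to 24 mm across; solid only as an 18 mm ball). Origin: centre of the rod's lower end, z along it towards the berries. Starts upright in the stock block, lower end 15 mm above the table. May be absent (None)
Not all that is in view belongs to the job. Leave any purple look-alike of the stem5 alone.

How it is judged:
By the outcome, as a careful person would: the job done as asked, in the order asked, and still so for the second after the job is handed in, with the robot touching nothing.
Of bauble1, bauble2, bauble3, bauble4, bauble5 only 3 to 5 are there at a start; the rules pass over those that are not, and their reading is None.
Of stem1, stem2, stem3, stem4, stem5 only 3 to 5 are there at a start; the rules pass over those that are not, and their reading is None.
At some moment in a run one of trug, crate may be knocked a few centimetres aside while the robot is not near it.
It also fails if it takes over 210 s, if anything falls off the work surface, if the arm or the gripper's body presses on something with over 40 N, if the wrist force passes 120 N, or if a joint passes its speed limit or range.

## Working session

There is one attempt and no reset: what is moved stays moved. The work goes in short steps, Python scripts to look and compute and a tool call to move; the robot and the scene stay as the last step left them, time stands still between calls to the robot, and variables do not carry over. Pictures are saved under pics/ and viewed, at most 14 in all, crops included, and the job is handed in when it is done.

Besides the shell and the picture viewer there is one more tool, called after ">>>" by a JSON object that holds its "fn" and its "kwargs". servo_tool: Moves the arm, as the interface text tells. Its arguments: {"type":"object","properties":{"moves":{"type":"array"},"squeeze":{"type":"number"}},"required":["moves"]}

```bash
mkdir -p pics; python3 - <<'E'
from workcell import monitor,camera,manip
import cv2,numpy as np
for n in("scene","top"):
    c=camera(n);cv2.imwrite(f"pics/{n}0.png",c["image"]);print(n,c["fovy"],c["cx"],c["cy"],np.round(c["pose"],4).tolist())
s=monitor.get_state();print(manip.grip_point_offset,s)
E
```

```text
scene 43.48064217364035 320.8483048990579 203.71018751241465 [[0.0252, 0.6812, -0.7316, 1.4775], [0.9997, -0.0196, 0.0162, 0.0324], [-0.0033, -0.7318, -0.6815, 0.9572], [0.0, 0.0, 0.0, 1.0]]
top 47.45529440393393 315.18241293861746 199.83158556655582 [[-0.0092, -0.9941, 0.1079, 0.4339], [-0.9998, 0.0109, 0.015, 0.0333], [-0.0161, -0.1077, -0.9941, 1.5578], [0.0, 0.0, 0.0, 1.0]]
0.0187 {'clock': 0.1, 'q': array([ 1.27695823e+00,  2.13299120e-01, -3.49891620e-02,  1.32348839e+00,
       -1.66721177e-05,  1.57080142e+00]), 'dq': array([ 0.00125642, -0.00338103,  0.00264282, -0.00110194, -0.00127018,
        0.00020543]), 'tau': array([ 2.31216109e-03, -6.87246180e+01,  4.87810850e+01,  1.21606808e-02,
        1.57264571e-04, -6.31452053e-06]), 'eef_pos': array([0.14473171, 0.47827963, 0.23087241]), 'orientation': array([-4.59890376e-01, -3.10762045e+00,  1.52709953e-03]), 'contact_force': array([-0.86582751, -0.91984464, -0.21336583]), 'ft_torque': array([0.02661249, 0.01770688, 0.02017735]), 'gripper_force': 0.0, 'width': 0.08543079571769112}
```

View pics/scene0.png

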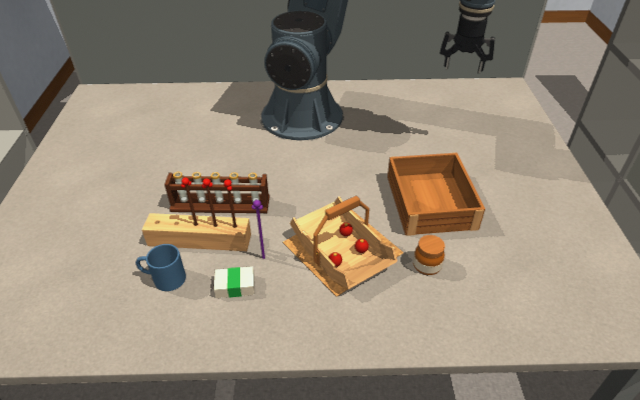

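View pics/top0.png

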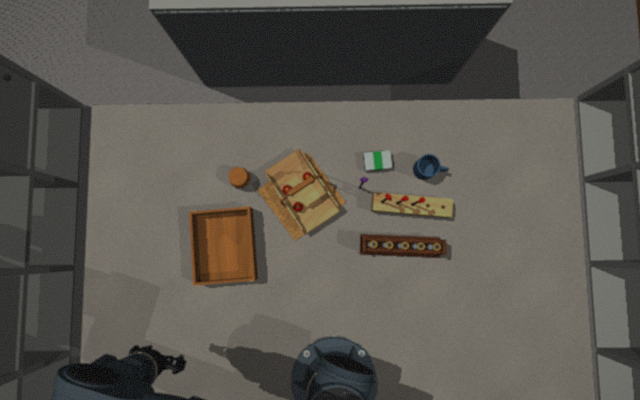

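The scene view shows three red stems in the stock block at (186,182), (207,183) and (228,184). A purple one stands apart at (257,204), and that is the look-alike to leave. The trug is at (343,245) with three visible baubles, and the crate is at (433,193). I'll enlarge both views to measure.

```bash
python3 - <<'E'
import cv2
a=cv2.imread("pics/top0.png")
cv2.imwrite("pics/t1.png",cv2.resize(a[145:265,355:465],None,fx=5,fy=5,interpolation=cv2.INTER_CUBIC))
cv2.imwrite("pics/t2.png",cv2.resize(a[140:295,180:355],None,fx=3.8,fy=3.8,interpolation=cv2.INTER_CUBIC))
b=cv2.imread("pics/scene0.png")
cv2.imwrite("pics/s1.png",cv2.resize(b[160:295,135:405],None,fx=2.9,fy=2.9,interpolation=cv2.INTER_CUBIC))
E
```

```text
(no output)
```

View pics/t1.png

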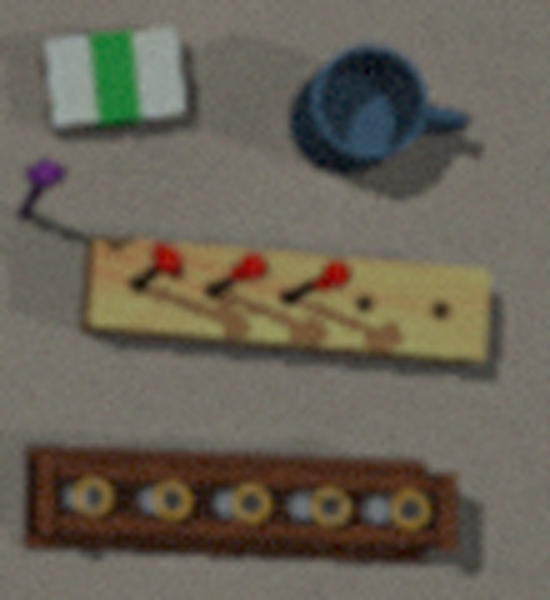

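View pics/t2.png

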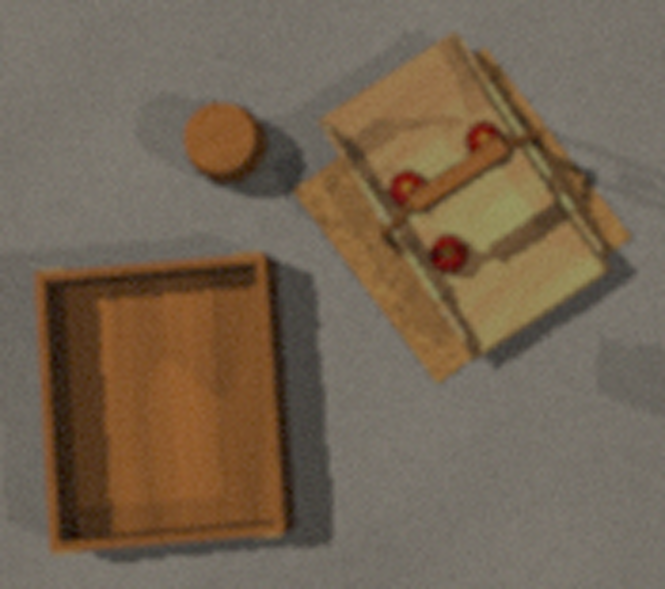

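View pics/s1.png

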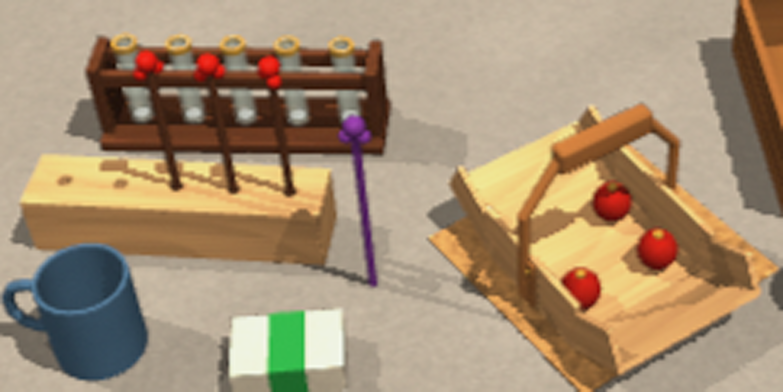

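The crops confirm it: dark-rod red stems in holes at t1 (138,285), (215,290) and (290,296), with two empty holes at (364,303) and (440,310). The purple-rod stem stands separately outside the block at (25,212). The trug holds three baubles. Next I convert these pixels to world positions.

```bash
cat > h.py <<'E'
import numpy as np
C={"scene":(43.48064217364035,320.8483,203.71019,np.array([[0.0252,0.6812,-0.7316,1.4775],[0.9997,-0.0196,0.0162,0.0324],[-0.0033,-0.7318,-0.6815,0.9572],[0,0,0,1]])),
"top":(47.45529440393393,315.1824,199.83159,np.array([[-0.0092,-0.9941,0.1079,0.4339],[-0.9998,0.0109,0.015,0.0333],[-0.0161,-0.1077,-0.9941,1.5578],[0,0,0,1]]))}
def ray(n,u,v):
    f,cx,cy,P=C[n];f=200/np.tan(np.radians(f)/2)
    d=P[:3,:3]@np.array([(u-cx)/f,(v-cy)/f,1]);return P[:3,3],d
def at(n,u,v,z):
    o,d=ray(n,u,v);return (o+d*(z-o[2])/d[2])[:2]
def crop(u,v,x0,y0,k): return x0+(u+.5)/k-.5,y0+(v+.5)/k-.5
def fit(p,s):  # 5 collinear points -> centre, direction
    p=np.array(p);c=p.mean(0);return c,np.linalg.svd(p-c)[2][0]
def tri(u1,u2):
    (o1,d1),(o2,d2)=ray("top",*u1),ray("scene",*u2)
    A=np.array([d1,-d2]).T;t=np.linalg.lstsq(A,o2-o1,rcond=None)[0]
    a,b=o1+t[0]*d1,o2+t[1]*d2;return (a+b)/2,np.linalg.norm(a-b)
E
python3 - <<'E'
from h import *
np.set_printoptions(precision=4,suppress=True)
T1=lambda u,v:crop(u,v,355,145,5);T2=lambda u,v:crop(u,v,180,140,3.8);S=lambda u,v:crop(u,v,135,160,2.9)
P=lambda n,f,z,l:np.array([at(n,*f(*p),z) for p in l])
def show(t,p):
    p=np.array(p);print(t,*p,"mean",p.mean(0),"d",np.linalg.norm(np.diff(p,axis=0),axis=1),"ang",np.degrees(np.arctan2(*(p[-1]-p[0])[::-1])))
show("hole top",P("top",T1,.06,[(138,285),(215,290),(290,296),(364,303),(440,310)]))
show("hole sc",P("scene",S,.06,[(289,191),(232,190),(176,187),(119,184),(64,180)]))
show("tube top",P("top",T1,.108,[(95,497),(172,502),(251,503),(330,507),(411,509)]))
show("tube sc",P("scene",S,.108,[(341,45),(287,45),(232,44),(178,44),(125,43)]))
show("lips",P("top",T2,.044,[(322,122),(455,35),(605,268),(472,355)]))
show("mat",P("top",T2,.004,[(297,187),(487,50),(630,240),(437,380)]))
show("crate",P("top",T2,.075,[(40,272),(267,255),(285,535),(55,548)]))
show("bar top",P("top",T2,.160,[(402,205),(508,148)]))
show("bar sc",P("scene",S,.160,[(557,158),(650,120)]))
show("candle",P("top",T2,.075,[(223,141)]*2))
show("purple",P("top",T1,.0,[(25,212)]*2)); show("purplesc",P("scene",S,0,[(374,283)]*2))
E
```

```text
hole top [ 0.5882 -0.1653] [ 0.5843 -0.216 ] [ 0.5798 -0.2652] [ 0.5746 -0.3136] [ 0.5695 -0.3632] mean [ 0.5793 -0.2647] d [0.0508 0.0494 0.0487 0.0499] ang -95.39770014836525
hole sc [ 0.5884 -0.1654] [ 0.5858 -0.2149] [ 0.5808 -0.264 ] [ 0.5757 -0.3142] [ 0.5693 -0.3632] mean [ 0.58   -0.2643] d [0.0496 0.0494 0.0505 0.0494] ang -95.51285567279557
tube top [ 0.4486 -0.1284] [ 0.445 -0.177] [ 0.4439 -0.2268] [ 0.4409 -0.2765] [ 0.4392 -0.3274] mean [ 0.4435 -0.2272] d [0.0487 0.0498 0.0498 0.0509] ang -92.70756900856811
tube sc [ 0.4499 -0.1262] [ 0.4484 -0.1755] [ 0.4455 -0.2259] [ 0.4441 -0.2754] [ 0.4412 -0.3241] mean [ 0.4458 -0.2254] d [0.0494 0.0505 0.0494 0.0489] ang -92.49875806797367
lips [0.6955 0.2268] [0.7726 0.1081] [ 0.5627 -0.0225] [0.4876 0.0948] mean [0.6296 0.1018] d [0.1415 0.2472 0.1393] ang -147.58965904519678
mat [0.6429 0.2545] [0.7672 0.0809] [ 0.5912 -0.0469] [0.467 0.128] mean [0.6171 0.1041] d [0.2135 0.2175 0.2145] ang -144.27506854943275
crate [0.5618 0.4666] [0.5744 0.2701] [0.3357 0.2533] [0.3264 0.449 ] mean [0.4496 0.3597] d [0.1969 0.2393 0.1959] ang -175.7183802234097
bar top [0.6061 0.1464] [0.6521 0.0596] mean [0.6291 0.103 ] d [0.0983] ang -62.107314948601626
bar sc [0.657  0.0639] [0.6151 0.1406] mean [0.6361 0.1022] d [0.0874] ang 118.67334605507679
candle [0.6744 0.309 ] [0.6744 0.309 ] mean [0.6744 0.309 ] d [0.] ang 0.0
purple [ 0.6458 -0.0968] [ 0.6458 -0.0968] mean [ 0.6458 -0.0968] d [0.] ang 0.0
purplesc [ 0.6432 -0.0936] [ 0.6432 -0.0936] mean [ 0.6432 -0.0936] d [0.] ang 0.0
```

Everything agrees with the given sizes:
- **Holes and tubes:** both have 50 mm pitch.
- **Crate:** 240 × 197 mm, centred at (0.450, 0.360).
- **Trug:** centre about (0.631, 0.102), yaw 32°.

I'll approach the handle now.

```bash
cat > m.py <<'E'
# m.py x y z yaw_deg tilt_deg : shift/turn for TCP target (grip point if 'g' appended)
import sys,numpy as np
from scipy.spatial.transform import Rotation as Ro
from workcell import monitor
def R(yaw,tilt=0):
    c,s=np.cos(np.radians(yaw)),np.sin(np.radians(yaw))
    return Ro.from_matrix(np.array([[-s,c,0],[c,s,0],[0,0,-1.]]))*Ro.from_rotvec([np.radians(tilt),0,0])
def go(x,y,z,yaw,tilt=0,grip=True):
    S=monitor.get_state();R0=Ro.from_rotvec(S["orientation"]);Rt=R(yaw,tilt)
    p=np.array([x,y,z])+(Rt.apply([0,0,.0187]) if grip else 0)
    d=R0.inv().apply(p-S["eef_pos"]);w=(R0.inv()*Rt).as_rotvec()/(np.pi/2)
    print(f"{x,y,z,yaw,tilt}",np.round(d,4).tolist(),np.round(w,4).tolist())
if __name__=="__main__":
    for a in sys.argv[1:]: go(*map(float,a.split(",")))
E
python3 m.py .631,.102,.255,32.3,0
```

```text
(0.631, 0.102, 0.255, 32.3, 0.0) [-0.5744, -0.2193, -0.0052] [-0.0006, 0.0002, 0.454]
```

>>> {"fn": "servo_tool", "kwargs": {"moves": [[-0.574,-0.219,-0.005,0,0,0.454,1],[-0.574,-0.219,-0.005,0,0,0.454,1],[-0.574,-0.219,-0.005,0,0,0.454,1],[-0.574,-0.219,-0.005,0,0,0.454,1],[-0.574,-0.219,-0.005,0,0,0.454,1],[-0.574,-0.219,-0.005,0,0,0.454,1],[-0.574,-0.219,-0.005,0,0,0.454,1],[-0.574,-0.219,-0.005,0,0,0.454,1],[-0.574,-0.219,-0.005,0,0,0.454,1],[-0.574,-0.219,-0.005,0,0,0.454,1],[-0.574,-0.219,-0.005,0,0,0.454,1],[-0.574,-0.219,-0.005,0,0,0.454,1]]}}

```text
clock: 1.6
eef_pos: [0.6305, 0.1028, 0.2358]
orientation: [-1.516, -2.751, 0.001]
contact_force: [-0.8, 1.2, -0.5]
width: 0.0853
gripper_force: 0.0
```

```bash
python3 - <<'E'
from workcell import camera
import cv2
a=camera("top")["image"];b=camera("scene")["image"]
k=lambda i:cv2.resize(i,None,fx=2.2,fy=2.2,interpolation=cv2.INTER_CUBIC)
A=k(a[135:295,185:365]);B=k(b[150:295,275:455])
import numpy as np
cv2.imwrite("pics/c1.png",np.hstack([A,np.pad(B,((0,A.shape[0]-B.shape[0]),(0,0),(0,0)))]))
E
python3 m.py .631,.102,.155,32.3
```

```text
(0.631, 0.102, 0.155, 32.3, 0) [-0.0017, -0.0001, 0.1002] [0.0, -0.0001, 0.0007]
```

View pics/c1.png

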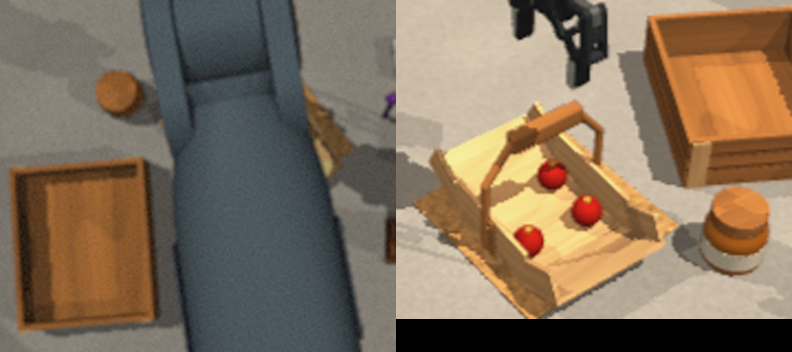

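The trug and crate haven't moved, since the bar centre is still at scene (343,206). I'll go down over the bar.

>>> {"fn": "servo_tool", "kwargs": {"moves": [[-0.001,0,0.03,0,0,0,1],[-0.001,0,0.06,0,0,0,1],[-0.001,0,0.09,0,0,0,1],[-0.001,0,0.1,0,0,0,1],[-0.001,0,0.1,0,0,0,1],[-0.001,0,0.1,0,0,0,1]]}}

```text
clock: 2.45
eef_pos: [0.6319, 0.1022, 0.1378]
orientation: [1.515, 2.751, 0.002]
contact_force: [0.7, -0.2, 1.1]
width: 0.0854
gripper_force: 0.0
```

>>> {"fn": "servo_tool", "kwargs": {"moves": [[0,0,0,0,0,0,0.5],[0,0,0,0,0,0,0.4],[0,0,0,0,0,0,0.3],[0,0,0,0,0,0,0.2],[0,0,0,0,0,0,0.1],[0,0,0,0,0,0,0],[0,0,0,0,0,0,0],[0,0,0,0,0,0,0]], "squeeze": 70}}

```text
clock: 3.45
eef_pos: [0.6313, 0.1019, 0.1362]
orientation: [-1.516, -2.752, 0.0]
contact_force: [0.5, 0.1, -4.1]
width: 0.017
gripper_force: 69.0
```

>>> {"fn": "servo_tool", "kwargs": {"moves": [[0,0,-0.02,0,0,0,0],[0,0,-0.04,0,0,0,0],[0,0,-0.06,0,0,0,0],[0,0,-0.085,0,0,0,0],[0,0,-0.11,0,0,0,0],[0,0,-0.135,0,0,0,0],[0,0,-0.15,0,0,0,0],[0,0,-0.16,0,0,0,0],[0,0,-0.165,0,0,0,0],[0,0,-0.165,0,0,0,0]]}}

```text
clock: 4.7
eef_pos: [0.6314, 0.1019, 0.3011]
orientation: [-1.516, -2.752, 0.0]
contact_force: [-0.2, -0.2, -4.9]
width: 0.0168
gripper_force: 69.1
```

```bash
python3 m.py .56,.24,.32,18 .5215,.365,.32,4 ; sed -i 's/^    for a/    np.set_printoptions(suppress=True)\n    for a/' m.py
```

```text
(0.56, 0.24, 0.32, 18.0, 0) [0.1549, 0.0135, -0.0002] [-0.0001, -0.0, 0.1589]
(0.5215, 0.365, 0.32, 4.0, 0) [0.2811, 0.0477, -0.0002] [-0.0001, -0.0, 0.3145]
```

>>> {"fn": "servo_tool", "kwargs": {"moves": [[0.015,0.003,0,0,0,0.017,0],[0.037,0.006,0,0,0,0.042,0],[0.065,0.011,0,0,0,0.073,0],[0.095,0.016,0,0,0,0.107,0],[0.128,0.022,0,0,0,0.144,0],[0.16,0.027,0,0,0,0.18,0],[0.192,0.033,0,0,0,0.215,0],[0.22,0.038,0,0,0,0.247,0],[0.246,0.042,0,0,0,0.275,0],[0.266,0.045,0,0,0,0.298,0],[0.278,0.047,0,0,0,0.311,0],[0.281,0.048,0,0,0,0.3145,0]]}}

```text
clock: 6.2
eef_pos: [0.5213, 0.3655, 0.3006]
orientation: [-2.141, -2.298, 0.001]
contact_force: [-0.1, -0.0, -5.3]
width: 0.0169
gripper_force: 69.1
```

```bash
python3 - <<'E'
from workcell import camera
import cv2,numpy as np
a=camera("top")["image"];b=camera("scene")["image"]
k=lambda i:cv2.resize(i,None,fx=1.8,fy=1.8,interpolation=cv2.INTER_CUBIC)
A=k(a[125:305,170:370]);B=k(b[125:305,275:495])
cv2.imwrite("pics/c2.png",np.hstack([A,B]))
cv2.imwrite("pics/full2.png",b)
E
python3 m.py .5215,.365,.32,4,-10 .5215,.365,.30,4,-20 .5215,.365,.28,4,-27  .5215,.365,.27,4,-33 .5215,.365,.27,4,-40 .5215,.365,.27,4,-46
```

```text
(0.5215, 0.365, 0.32, 4.0, -10.0) [0.0, 0.0031, -0.0007] [-0.1114, 0.0002, 0.0003]
(0.5215, 0.365, 0.3, 4.0, -20.0) [0.0, 0.0062, 0.0184] [-0.2225, 0.0002, 0.0004]
(0.5215, 0.365, 0.28, 4.0, -27.0) [0.0001, 0.0083, 0.0375] [-0.3003, 0.0002, 0.0004]
(0.5215, 0.365, 0.27, 4.0, -33.0) [0.0001, 0.01, 0.0466] [-0.367, 0.0001, 0.0004]
(0.5215, 0.365, 0.27, 4.0, -40.0) [0.0001, 0.0119, 0.0452] [-0.4447, 0.0001, 0.0004]
(0.5215, 0.365, 0.27, 4.0, -46.0) [0.0001, 0.0133, 0.0439] [-0.5114, 0.0001, 0.0004]
```

View pics/c2.png

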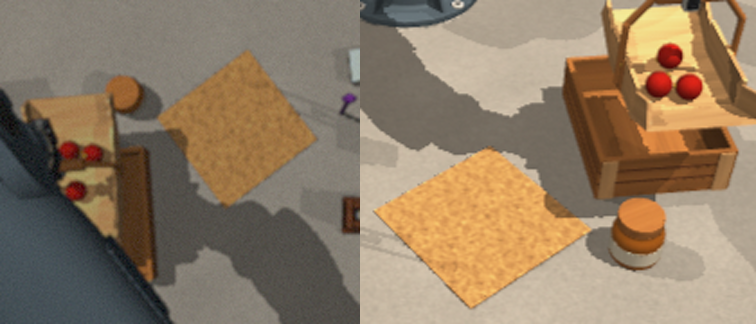

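The trug is over the crate with the baubles still on board. The crate hasn't moved: its edge is at top (252,207), as before. Now I'll tip slowly.

>>> {"fn": "servo_tool", "kwargs": {"moves": [[0,0.001,0,-0.03,0,0,0],[0,0.002,0,-0.06,0,0,0],[0,0.003,0,-0.09,0,0,0],[0,0.004,0.003,-0.12,0,0,0],[0,0.004,0.006,-0.15,0,0,0],[0,0.005,0.012,-0.18,0,0,0],[0,0.006,0.018,-0.2,0,0,0],[0,0.006,0.02,-0.22,0,0,0],[0,0.006,0.024,-0.22,0,0,0],[0,0.006,0.03,-0.22,0,0,0],[0,0.006,0.035,-0.22,0,0,0],[0,0.006,0.04,-0.22,0,0,0]]}}

```text
clock: 7.8
eef_pos: [0.5278, 0.3654, 0.2607]
orientation: [1.967, 2.109, 0.367]
contact_force: [0.6, -0.6, -5.4]
width: 0.0168
gripper_force: 69.2
```

>>> {"fn": "servo_tool", "kwargs": {"moves": [[0,0.001,0,-0.03,0,0,0],[0,0.002,0,-0.06,0,0,0],[0,0.003,0,-0.08,0,0,0],[0,0.003,0,-0.1,0,0,0],[0,0.004,0,-0.12,0,0,0],[0,0.004,0,-0.14,0,0,0],[0,0.005,0,-0.16,0,0,0],[0,0.005,0,-0.18,0,0,0],[0,0.006,0,-0.2,0,0,0],[0,0.006,0,-0.22,0,0,0],[0,0.007,0,-0.25,0,0,0],[0,0.007,0,-0.28,0,0,0]]}}

```text
clock: 9.3
eef_pos: [0.5343, 0.3659, 0.2636]
orientation: [1.705, 1.829, 0.759]
contact_force: [0.7, -0.6, -3.5]
width: 0.0172
gripper_force: 69.5
```

>>> {"fn": "servo_tool", "kwargs": {"moves": [[0,0,0,0,0,0,0],[0,0,0,0,0,0,0],[0,0,0,0,0,0,0],[0,0,0,0,0,0,0],[0,0,0,0,0,0,0],[0,0,0,0,0,0,0],[0,0,0,0,0,0,0],[0,0,0,0,0,0,0],[0,0,0,0,0,0,0],[0,0,0,0,0,0,0],[0,0,0,0,0,0,0],[0,0,0,0,0,0,0]]}}

```text
clock: 10.8
eef_pos: [0.5343, 0.3659, 0.2637]
orientation: [1.706, 1.829, 0.758]
contact_force: [1.3, -0.0, -4.0]
width: 0.0169
gripper_force: 69.6
```

```bash
python3 - <<'E'
from workcell import camera
import cv2,numpy as np
a=camera("top")["image"];b=camera("scene")["image"]
k=lambda i:cv2.resize(i,None,fx=1.8,fy=1.8,interpolation=cv2.INTER_CUBIC)
cv2.imwrite("pics/c3.png",np.hstack([k(a[125:305,170:370]),k(b[125:305,275:495])]))
from h import *
t=[at("top",170+(u+.5)/1.8-.5,125+(v+.5)/1.8-.5,.004) for u,v in[(248,50),(317,137),(228,206),(157,119)]]
s=[at("scene",275+(u-360+.5)/1.8-.5,125+(v+.5)/1.8-.5,.004) for u,v in[(490,147),(590,230),(474,307),(374,211)]]
for p in(t,s):p=np.array(p);print(p.round(4).tolist(),p.mean(0).round(4),np.linalg.norm(np.diff(p,axis=0),axis=1).round(3))
E
python3 m.py .5215,.365,.32,4 .617,.104,.32,32.3
```

```text
[[0.7681, 0.0817], [0.5977, -0.0486], [0.4683, 0.1218], [0.6358, 0.2572]] [0.6175 0.103 ] [0.214 0.214 0.215]
[[0.4674, 0.1272], [0.6409, 0.2566], [0.7687, 0.0874], [0.5962, -0.0473]] [0.6183 0.106 ] [0.216 0.212 0.219]
(0.5215, 0.365, 0.32, 4.0, 0) [-0.0, 0.0176, -0.0356] [0.5, -0.0, 0.0]
(0.617, 0.104, 0.32, 32.3, 0) [-0.267, 0.0721, 0.0188] [0.4896, 0.1234, -0.298]
```

View pics/c3.png

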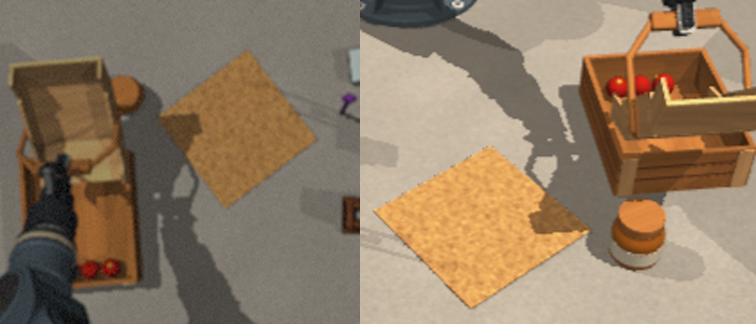

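All three baubles are in the crate: scene (618,87), (640,85) and (663,83), and the trug is empty. The mat centre measures (0.618, 0.1045). I'll level the trug and carry it back.

>>> {"fn": "servo_tool", "kwargs": {"moves": [[0,0,-0.005,0.04,0,0,0],[0,0.002,-0.015,0.1,0,0,0],[0,0.005,-0.02,0.17,0,0,0],[0,0.008,-0.03,0.24,0,0,0],[0,0.011,-0.035,0.31,0,0,0],[0,0.014,-0.036,0.38,0,0,0],[0,0.016,-0.036,0.44,0,0,0],[0,0.0176,-0.0356,0.48,0,0,0],[0,0.0176,-0.0356,0.5,0,0,0],[0,0.0176,-0.0356,0.5,0,0,0]]}}

```text
clock: 12.15
eef_pos: [0.5225, 0.3651, 0.3006]
orientation: [2.143, 2.297, -0.0]
contact_force: [-0.6, 0.4, -4.4]
width: 0.017
gripper_force: 69.2
```

```bash
python3 m.py .618,.1045,.32,32.3
```

```text
(0.618, 0.1045, 0.32, 32.3, 0) [-0.2666, 0.0773, -0.0006] [0.0, 0.0004, -0.3148]
```

>>> {"fn": "servo_tool", "kwargs": {"moves": [[-0.015,0.004,0,0,0,-0.018,0],[-0.045,0.013,0,0,0,-0.053,0],[-0.085,0.025,0,0,0,-0.1,0],[-0.125,0.036,0,0,0,-0.148,0],[-0.165,0.048,0,0,0,-0.195,0],[-0.2,0.058,0,0,0,-0.236,0],[-0.23,0.067,0,0,0,-0.272,0],[-0.25,0.0725,0,0,0,-0.295,0],[-0.262,0.076,0,0,0,-0.309,0],[-0.2666,0.0773,0,0,0,-0.3148,0],[-0.2666,0.0773,0,0,0,-0.3148,0]]}}

```text
clock: 13.52
eef_pos: [0.6172, 0.1046, 0.3015]
orientation: [1.515, 2.751, 0.0]
contact_force: [-0.5, -0.4, -3.8]
width: 0.0169
gripper_force: 69.2
```

```bash
python3 m.py .618,.1045,.158,32.3
```

```text
(0.618, 0.1045, 0.158, 32.3, 0) [-0.0004, 0.0005, 0.1622] [0.0004, 0.0003, 0.0002]
```

>>> {"fn": "servo_tool", "kwargs": {"moves": [[0,0.001,0.03,0,0,0,0],[0,0.001,0.07,0,0,0,0],[0,0.001,0.11,0,0,0,0],[0,0.001,0.14,0,0,0,0],[0,0.001,0.154,0,0,0,0],[0,0.001,0.16,0,0,0,0],[0,0.001,0.163,0,0,0,0],[0,0.001,0.165,0,0,0,0],[0,0.001,0.166,0,0,0,0],[0,0.001,0.166,0,0,0,0]]}}

```text
clock: 14.78
eef_pos: [0.6183, 0.105, 0.1356]
orientation: [1.515, 2.752, 0.001]
contact_force: [-0.1, 0.6, -2.9]
width: 0.017
gripper_force: 69.3
```

>>> {"fn": "servo_tool", "kwargs": {"moves": [[0,0,0,0,0,0,0.3],[0,0,0,0,0,0,0.6],[0,0,0,0,0,0,1],[0,0,0,0,0,0,1],[0,0,0,0,0,0,1],[0,0,-0.02,0,0,0,1],[0,0,-0.06,0,0,0,1],[0,0,-0.12,0,0,0,1],[0,0,-0.15,0,0,0,1],[0,0,-0.15,0,0,0,1]]}}

```text
clock: 16.02
eef_pos: [0.6191, 0.1052, 0.2877]
orientation: [1.513, 2.749, 0.004]
contact_force: [0.5, 0.8, -0.6]
width: 0.0858
gripper_force: 0.0
```

```bash
python3 - <<'E'
from h import *
T1=lambda u,v:crop(u,v,355,145,5);S=lambda u,v:crop(u,v,135,160,2.9)
for a,b in zip([(167,262),(250,268),(336,274)],[(269,70),(207,67),(147,65)]):
    p,e=tri(T1(*a),S(*b));print(p.round(4),e.round(4))
E
python3 m.py .586,-.165,.28,-5
```

```text
[ 0.5877 -0.1649  0.1974] 0.0
[ 0.5835 -0.2146  0.1981] 0.0006
[ 0.5792 -0.2646  0.1979] 0.0019
(0.586, -0.165, 0.28, -5.0, 0) [-0.2105, -0.1726, 0.0261] [0.0027, 0.0002, 0.4148]
```

The stems are upright: the berries triangulate to z ≈ 0.198, directly over their holes. I'll move above stem 1.

>>> {"fn": "servo_tool", "kwargs": {"moves": [[-0.209,-0.173,0.01,0,0,0.415,0.6],[-0.209,-0.173,0.01,0,0,0.415,0.6],[-0.209,-0.173,0.01,0,0,0.415,0.6],[-0.209,-0.173,0.01,0,0,0.415,0.6],[-0.209,-0.173,0.01,0,0,0.415,0.6],[-0.209,-0.173,0.01,0,0,0.415,0.6],[-0.209,-0.173,0.01,0,0,0.415,0.6],[-0.209,-0.173,0.01,0,0,0.415,0.6],[-0.209,-0.173,0.01,0,0,0.415,0.6]]}}

```text
clock: 17.15
eef_pos: [0.584, -0.1632, 0.2753]
orientation: [2.315, 2.124, 0.0]
contact_force: [0.6, 0.2, -0.2]
width: 0.0515
gripper_force: 0.0
```

```bash
python3 m.py .588,-.165,.163,-5; python3 - <<'E'
from workcell import camera
import cv2,numpy as np
a=camera("top")["image"];b=camera("scene")["image"]
k=lambda i,f:cv2.resize(i,None,fx=f,fy=f,interpolation=cv2.INTER_CUBIC)
A=k(a[135:305,170:370],2);B=k(b[145:315,135:505],2)
cv2.imwrite("pics/c4.png",np.vstack([np.pad(k(a[135:275,170:360],2),((0,0),(0,360),(0,0))),k(b[155:310,135:505],2)]))
E
```

```text
(0.588, -0.165, 0.163, -5.0, 0) [-0.0014, 0.0042, 0.131] [0.0001, -0.0, 0.0007]
```

View pics/c4.png

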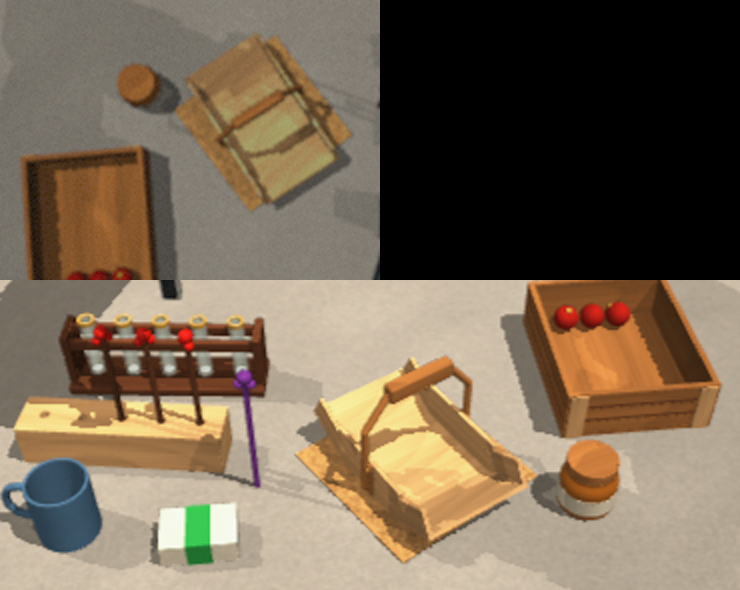

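The trug is back on the mat, the baubles are in the crate, and the stems and bystanders haven't moved. I'll go down on stem 1.

>>> {"fn": "servo_tool", "kwargs": {"moves": [[-0.001,0.004,0,0,0,0,0.6],[-0.001,0.004,0.03,0,0,0,0.6],[-0.001,0.004,0.07,0,0,0,0.6],[-0.001,0.004,0.11,0,0,0,0.6],[-0.001,0.004,0.131,0,0,0,0.6],[-0.001,0.004,0.131,0,0,0,0.6],[-0.001,0.004,0.131,0,0,0,0.3],[-0.001,0.004,0.131,0,0,0,0.1],[-0.001,0.004,0.131,0,0,0,0],[-0.001,0.004,0.131,0,0,0,0],[-0.001,0.004,0.131,0,0,0,0]], "squeeze": 30}}

```text
clock: 18.62
eef_pos: [0.5881, -0.1656, 0.1453]
orientation: [2.316, 2.121, 0.001]
contact_force: [-1.0, 0.0, 6.3]
width: 0.0071
gripper_force: 29.3
```

>>> {"fn": "servo_tool", "kwargs": {"moves": [[0,0,-0.01,0,0,0,0],[0,0,-0.03,0,0,0,0],[0,0,-0.06,0,0,0,0],[0,0,-0.09,0,0,0,0],[0,0,-0.12,0,0,0,0],[0,0,-0.125,0,0,0,0],[0,0,-0.125,0,0,0,0]]}}

```text
clock: 19.5
eef_pos: [0.5877, -0.1655, 0.2693]
orientation: [2.316, 2.122, 0.0]
contact_force: [-0.2, -0.0, -2.0]
width: 0.0071
gripper_force: 29.3
```

```bash
python3 m.py .4495,-.1275,.28,-3; python3 - <<'E'
from workcell import camera
import cv2,numpy as np
b=camera("scene")["image"];a=camera("top")["image"]
k=lambda i,f:cv2.resize(i,None,fx=f,fy=f,interpolation=cv2.INTER_CUBIC)
cv2.imwrite("pics/c5.png",np.hstack([k(b[90:250,135:275],3.4),k(a[165:265,350:450],3.0).repeat(1,0) if 0 else np.pad(k(a[165:265,355:455],3.2),((0,224),(0,0),(0,0)))]))
E
```

```text
(0.4495, -0.1275, 0.28, -3.0, 0) [0.0258, -0.141, 0.0079] [0.0001, 0.0, -0.0224]
```

View pics/c5.png

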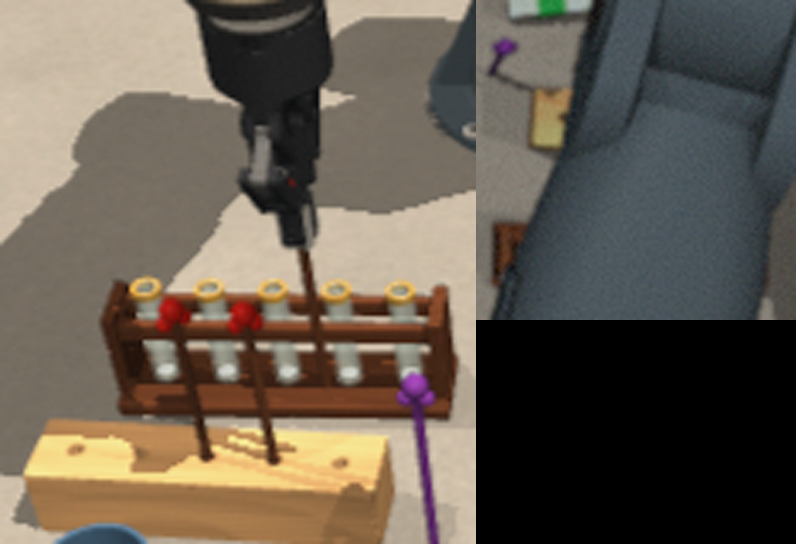

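Stem 1 is held by the rod, with its lower end at crop (319,386). I'll check that it hangs straight under the grip.

```bash
python3 - <<'E'
from h import *
print(at("scene",*crop(319,386,135,90,3.4),.139),at("scene",*crop(304,252,135,90,3.4),.26))
T=lambda u,v:(170+(u+.5)/2-.5,135+(v+.5)/2-.5)
p=np.array([at("top",*T(*q),.044) for q in[(187,78),(258,35),(340,155),(270,203)]]);print(p.round(3).tolist(),p.mean(0))
E
```

```text
[ 0.59090401 -0.16959949] [ 0.59201065 -0.16375606]
[[0.689, 0.231], [0.761, 0.11], [0.556, -0.025], [0.477, 0.092]] [0.62055577 0.10183968]
```

```bash
python3 - <<'E'
from workcell import camera
from h import *
b=camera("scene")["image"].astype(int).sum(2)//3
print("     ",*[f"{c:3d}" for c in range(218,238)])
for r in list(range(162,208,2)):print(r,*[f"{x:3d}" for x in b[r,218:238]])
E
```

```text
218 219 220 221 222 223 224 225 226 227 228 229 230 231 232 233 234 235 236 237
162 105  63  57  57  47  39  57  98 114 166 187 188 188 187 188 188 188 189 191 190
164 187 187 184 185 141  76  45  55 158 189 189 190 188 187 189 191 190 190 190 190
166 194 194 194 194 166  96  37  42 112 170 187 186 187 189 190 190 190 191 188 185
168 193 193 194 193 191 122  40  44  96 167 189 188 187 188 188 188 188 188 185 186
170 188 189 191 190 189 142  72  44  48 158 189 188 187 189 189 187 184 185 186 186
172 187 191 192 190 189 161  92  41  44 101 166 186 187 184 180 179 184 182 183 182
174 171 187 190 189 186 186 119  43  44  97 168 184 190 164 150 147 134 127 158 172
176 128 115 126 131 143 147 110  59  41  50 121 154 177 168 158 157 166 164 158 126
178 123 108  85  80  82  80  69  49  42  44  48  57  78  96  99 104 106 109 115 119
180 128 103  63  45  43  43  45  40  40  43  40  37  57  93 123 136 139 137 131 122
182 139 134 121 105  81  69  69  69  53  43  43  60  68  94 126 143 148 146 138 130
184 114 115 119 125 128 128 128 118  76  41  44  88 137 139 127 126 129 129 122 119
186  80  79 
[... 211 characters left out ...]
  62  68  63  65  69  67  65
192 166 159 153 162 185 193 193 195 196 133  54  44  77 167 179 157 158 166 165 159
194 145 141 133 121  91  59  48  49  49  43  38  41  42  47  57  91 128 144 146 141
196 150 147 137 127 100  63  47  46  46  44  38  41  44  52  67  93 120 141 149 143
198 192 201 201 194 144  74  45  48  48  48  45  41  44  43  46  66 101 155 187 197
200 177 197 185 148 119  90  69  48  37  39  37  36  41  44  42  51  87 157 194 203
202  85  98  91  73  54  40  34  35  35  36  36  35  41  44  39  36  55  77 112 126
204  67  66  66  66  67  67  67  66  68  67  69  68  64  57  64  67  68  68  68  68
206  70  69  70  70  69  70  71  71  71  70  71  70  72  70  70  72  71  71  71  72
```

```bash
python3 - <<'E'
from h import *
def proj(n,p):
    f,cx,cy,P=C[n];f=200/np.tan(np.radians(f)/2);q=P[:3,:3].T@(np.array(p)-P[:3,3]);return f*q[0]/q[2]+cx,f*q[1]/q[2]+cy
for z in (.26,.139):print(proj("scene",(.588,-.1655,z)))
print(at("scene",224.6,166,.26),at("scene",230.9,204.5,.139),at("scene",230.9,204.5,.136))
E
```

```text
(np.float64(223.47939234777385), np.float64(162.6828416206647))
(np.float64(230.30793439236453), np.float64(202.3410724585416))
[ 0.60004263 -0.16162836] [ 0.59573786 -0.16327599] [ 0.5925048  -0.16399345]
```

The rod hangs vertical: its image slope is 0.168 against an expected 0.172. I'll move over tube 1 at (0.449, -0.1265).

```bash
python3 m.py .4495,-.1265,.288,-3
```

```text
(0.4495, -0.1265, 0.288, -3.0, 0) [0.0267, -0.1406, -0.0008] [-0.001, -0.0002, -0.0224]
```

>>> {"fn": "servo_tool", "kwargs": {"moves": [[0.005,-0.025,0,0,0,-0.005,0],[0.012,-0.065,0,0,0,-0.012,0],[0.02,-0.105,0,0,0,-0.02,0],[0.025,-0.13,0,0,0,-0.022,0],[0.027,-0.1405,0,0,0,-0.022,0],[0.027,-0.1405,0,0,0,-0.022,0],[0.027,-0.1405,0,0,0,-0.022,0]]}}

```text
clock: 20.52
eef_pos: [0.4507, -0.1265, 0.269]
orientation: [-2.279, -2.162, 0.0]
contact_force: [-0.2, 0.5, -1.0]
width: 0.0073
gripper_force: 29.4
```

```bash
python3 - <<'E'
from workcell import camera,monitor
import cv2
b=camera("scene")["image"]
cv2.imwrite("pics/c6.png",cv2.resize(b[110:210,200:300],None,fx=6,fy=6,interpolation=cv2.INTER_CUBIC))
print(monitor.get_state()["eef_pos"])
E
```

```text
[ 0.45069618 -0.12647668  0.26893872]
```

View pics/c6.png

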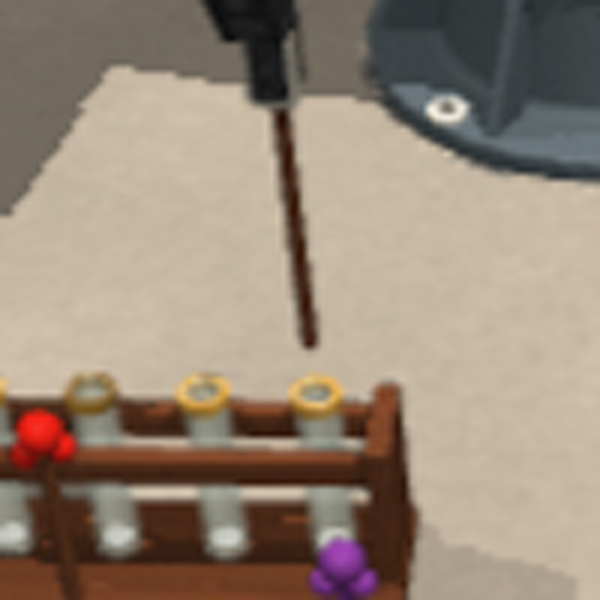

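```bash
python3 - <<'E'
from h import *
print(at("scene",*crop(309.5,346,200,110,6),.1375),at("scene",*crop(315,393,200,110,6),.108))
E
```

```text
[ 0.45311419 -0.12592258] [ 0.44942548 -0.12666595]
```

>>> {"fn": "servo_tool", "kwargs": {"moves": [[0,-0.0015,0,0,0,0,0],[0,-0.0015,0.015,0,0,0,0],[0,-0.0015,0.03,0,0,0,0],[0,-0.0015,0.04,0,0,0,0],[0,-0.0015,0.05,0,0,0,0],[0,-0.0015,0.05,0,0,0,0]]}}

```text
clock: 21.32
eef_pos: [0.4482, -0.1261, 0.2187]
orientation: [-2.279, -2.161, 0.001]
contact_force: [-0.7, -0.1, 0.4]
width: 0.007
gripper_force: 29.4
```

>>> {"fn": "servo_tool", "kwargs": {"moves": [[0,0.001,0.015,0,0,0,0],[0,0.001,0.03,0,0,0,0],[0,0.001,0.045,0,0,0,0],[0,0.001,0.055,0,0,0,0],[0,0.001,0.06,0,0,0,0],[0,0.001,0.063,0,0,0,0],[0,0.001,0.066,0,0,0,0],[0,0.001,0.068,0,0,0,0],[0,0.001,0.07,0,0,0,0],[0,0.001,0.07,0,0,0,0]]}}

```text
clock: 22.58
eef_pos: [0.4498, -0.1264, 0.1501]
orientation: [2.279, 2.161, 0.001]
contact_force: [-6.7, 0.8, 13.5]
width: 0.0071
gripper_force: 31.2
```

It's on the bottom, with 13 N at the expected depth. I'll release and go to stem 2.

>>> {"fn": "servo_tool", "kwargs": {"moves": [[0,0,0,0,0,0,0.3],[0,0,0,0,0,0,0.6],[0,0,0,0,0,0,0.6],[0,0,0,0,0,0,0.6],[0,0,-0.03,0,0,0,0.6],[0,0,-0.07,0,0,0,0.6],[0,0,-0.12,0,0,0,0.6],[0,0,-0.13,0,0,0,0.6],[0,0,-0.13,0,0,0,0.6]]}}

```text
clock: 23.7
eef_pos: [0.4498, -0.1264, 0.2792]
orientation: [2.279, 2.161, 0.001]
contact_force: [0.1, 0.6, -0.3]
width: 0.0513
gripper_force: 0.0
```

```bash
python3 m.py .5845,-.2150,.298,-5
```

```text
(0.5845, -0.215, 0.298, -5.0, 0) [-0.0814, 0.1392, 0.0] [0.0004, 0.0001, 0.0218]
```

>>> {"fn": "servo_tool", "kwargs": {"moves": [[-0.02,0.035,0,0,0,0.005,0.6],[-0.045,0.075,0,0,0,0.012,0.6],[-0.068,0.115,0,0,0,0.018,0.6],[-0.081,0.139,0,0,0,0.022,0.6],[-0.081,0.139,0,0,0,0.022,0.6],[-0.081,0.139,0,0,0,0.022,0.6],[-0.081,0.139,0,0,0,0.022,0.6]]}}

```text
clock: 24.58
eef_pos: [0.5834, -0.2141, 0.2794]
orientation: [-2.316, -2.122, 0.0]
contact_force: [0.6, 0.1, 0.2]
width: 0.0513
gripper_force: 0.0
```

```bash
python3 m.py .5845,-.2150,.1635,-5
```

```text
(0.5845, -0.215, 0.1635, -5.0, 0) [-0.0009, 0.0012, 0.1346] [-0.0001, -0.0001, -0.0]
```

>>> {"fn": "servo_tool", "kwargs": {"moves": [[-0.001,0.001,0.02,0,0,0,0.6],[-0.001,0.001,0.06,0,0,0,0.6],[-0.001,0.001,0.1,0,0,0,0.6],[-0.001,0.001,0.13,0,0,0,0.6],[-0.001,0.001,0.134,0,0,0,0.6],[-0.001,0.001,0.134,0,0,0,0.6],[-0.001,0.001,0.134,0,0,0,0.3],[-0.001,0.001,0.134,0,0,0,0.1],[-0.001,0.001,0.134,0,0,0,0],[-0.001,0.001,0.134,0,0,0,0],[-0.001,0.001,0.134,0,0,0,0]]}}

```text
clock: 25.95
eef_pos: [0.5849, -0.2157, 0.146]
orientation: [2.316, 2.122, -0.0]
contact_force: [-3.5, -0.8, 8.4]
width: 0.007
gripper_force: 29.2
```

>>> {"fn": "servo_tool", "kwargs": {"moves": [[0,0,-0.01,0,0,0,0],[0,0,-0.03,0,0,0,0],[0,0,-0.06,0,0,0,0],[0,0,-0.09,0,0,0,0],[0,0,-0.12,0,0,0,0],[0,0,-0.125,0,0,0,0],[0,0,-0.125,0,0,0,0]]}}

```text
clock: 26.82
eef_pos: [0.5851, -0.2156, 0.2703]
orientation: [2.316, 2.122, 0.0]
contact_force: [1.1, -0.3, -1.0]
width: 0.007
gripper_force: 29.3
```

```bash
python3 m.py .4475,-.1763,.288,-3
```

```text
(0.4475, -0.1763, 0.288, -3.0, 0) [0.0272, -0.1406, 0.0009] [0.0003, 0.0001, -0.0224]
```

>>> {"fn": "servo_tool", "kwargs": {"moves": [[0.005,-0.025,0,0,0,-0.005,0],[0.012,-0.065,0,0,0,-0.012,0],[0.02,-0.105,0,0,0,-0.02,0],[0.025,-0.13,0,0,0,-0.022,0],[0.027,-0.141,0,0,0,-0.022,0],[0.027,-0.141,0,0,0,-0.022,0],[0.027,-0.141,0,0,0,-0.022,0]]}}

```text
clock: 27.7
eef_pos: [0.4475, -0.1766, 0.2699]
orientation: [-2.279, -2.162, 0.0]
contact_force: [0.2, -0.2, 0.3]
width: 0.0071
gripper_force: 29.4
```

```bash
python3 m.py .4475,-.1763,.24,-3;python3 - <<'E'
from workcell import camera,monitor
import cv2
b=camera("scene")["image"]
cv2.imwrite("pics/c7.png",cv2.resize(b[110:210,170:290],None,fx=6,fy=6,interpolation=cv2.INTER_CUBIC))
E
```

```text
(0.4475, -0.1763, 0.24, -3.0, 0) [0.0003, -0.0, 0.0486] [-0.0002, -0.0001, -0.0004]
```

View pics/c7.png

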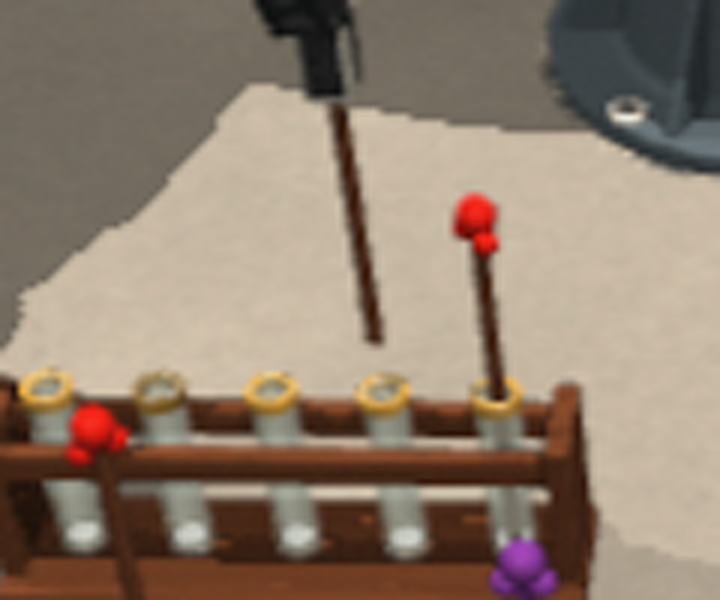

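Stem 1 stands in tube 1. Stem 2's tip at (375,343) extends to (382,392), and the tube 2 collar is centred at (384,392), so it's aligned. I'll insert it.

>>> {"fn": "servo_tool", "kwargs": {"moves": [[0,0,0.01,0,0,0,0],[0,0,0.02,0,0,0,0],[0,0,0.03,0,0,0,0],[0,0,0.04,0,0,0,0],[0,0,0.05,0,0,0,0],[0,0,0.05,0,0,0,0]]}}

```text
clock: 28.5
eef_pos: [0.4464, -0.1762, 0.2195]
orientation: [-2.279, -2.161, 0.001]
contact_force: [0.0, 0.3, -0.1]
width: 0.0069
gripper_force: 29.4
```

>>> {"fn": "servo_tool", "kwargs": {"moves": [[0,0.001,0.015,0,0,0,0],[0,0.001,0.03,0,0,0,0],[0,0.001,0.045,0,0,0,0],[0,0.001,0.055,0,0,0,0],[0,0.001,0.06,0,0,0,0],[0,0.001,0.063,0,0,0,0],[0,0.001,0.066,0,0,0,0],[0,0.001,0.068,0,0,0,0],[0,0.001,0.07,0,0,0,0],[0,0.001,0.07,0,0,0,0]]}}

```text
clock: 29.75
eef_pos: [0.4478, -0.1766, 0.1509]
orientation: [2.279, 2.161, -0.0]
contact_force: [-7.7, -0.4, 9.9]
width: 0.0074
gripper_force: 31.6
```

>>> {"fn": "servo_tool", "kwargs": {"moves": [[0,0,0,0,0,0,0.3],[0,0,0,0,0,0,0.6],[0,0,0,0,0,0,0.6],[0,0,0,0,0,0,0.6],[0,0,-0.03,0,0,0,0.6],[0,0,-0.07,0,0,0,0.6],[0,0,-0.12,0,0,0,0.6],[0,0,-0.13,0,0,0,0.6],[0,0,-0.13,0,0,0,0.6]]}}

```text
clock: 30.88
eef_pos: [0.4481, -0.1765, 0.2802]
orientation: [2.279, 2.161, 0.0]
contact_force: [-0.7, 0.5, -1.5]
width: 0.0513
gripper_force: 0.0
```

```bash
python3 m.py .5800,-.2646,.298,-5
```

```text
(0.58, -0.2646, 0.298, -5.0, 0) [-0.081, 0.1364, 0.001] [0.0004, 0.0001, 0.0218]
```

>>> {"fn": "servo_tool", "kwargs": {"moves": [[-0.02,0.035,0,0,0,0.005,0.6],[-0.045,0.075,0,0,0,0.012,0.6],[-0.068,0.115,0,0,0,0.018,0.6],[-0.081,0.137,0,0,0,0.022,0.6],[-0.081,0.137,0,0,0,0.022,0.6],[-0.081,0.137,0,0,0,0.022,0.6],[-0.081,0.137,0,0,0,0.022,0.6]]}}

```text
clock: 31.75
eef_pos: [0.5798, -0.2641, 0.2805]
orientation: [-2.316, -2.122, 0.0]
contact_force: [-1.6, -0.0, -0.3]
width: 0.0513
gripper_force: 0.0
```

```bash
python3 m.py .5800,-.2646,.1635,-5
```

```text
(0.58, -0.2646, 0.1635, -5.0, 0) [-0.0005, 0.0003, 0.1357] [-0.0, -0.0, -0.0]
```

>>> {"fn": "servo_tool", "kwargs": {"moves": [[0,0,0.02,0,0,0,0.6],[0,0,0.06,0,0,0,0.6],[0,0,0.1,0,0,0,0.6],[0,0,0.13,0,0,0,0.6],[0,0,0.1355,0,0,0,0.6],[0,0,0.1355,0,0,0,0.6],[0,0,0.1355,0,0,0,0.3],[0,0,0.1355,0,0,0,0.1],[0,0,0.1355,0,0,0,0],[0,0,0.1355,0,0,0,0],[0,0,0.1355,0,0,0,0]]}}

```text
clock: 33.12
eef_pos: [0.5803, -0.2647, 0.1455]
orientation: [2.316, 2.122, -0.0]
contact_force: [-3.1, 0.1, 7.0]
width: 0.0073
gripper_force: 29.3
```

>>> {"fn": "servo_tool", "kwargs": {"moves": [[0,0,-0.01,0,0,0,0],[0,0,-0.03,0,0,0,0],[0,0,-0.06,0,0,0,0],[0,0,-0.09,0,0,0,0],[0,0,-0.12,0,0,0,0],[0,0,-0.125,0,0,0,0],[0,0,-0.125,0,0,0,0]]}}

```text
clock: 34.0
eef_pos: [0.5806, -0.2646, 0.2698]
orientation: [2.316, 2.122, 0.0]
contact_force: [-0.1, -0.4, -0.9]
width: 0.0073
gripper_force: 29.4
```

```bash
python3 m.py .4452,-.2263,.288,-3
```

```text
(0.4452, -0.2263, 0.288, -3.0, 0) [0.0263, -0.1382, 0.0004] [0.0003, 0.0001, -0.0224]
```

>>> {"fn": "servo_tool", "kwargs": {"moves": [[0.005,-0.025,0,0,0,-0.005,0],[0.012,-0.065,0,0,0,-0.012,0],[0.02,-0.105,0,0,0,-0.02,0],[0.025,-0.13,0,0,0,-0.022,0],[0.0263,-0.1385,0,0,0,-0.022,0],[0.0263,-0.1385,0,0,0,-0.022,0],[0.0263,-0.1385,0,0,0,-0.022,0]]}}

```text
clock: 34.88
eef_pos: [0.4454, -0.2265, 0.2694]
orientation: [-2.279, -2.162, 0.0]
contact_force: [0.5, 1.0, 0.6]
width: 0.0071
gripper_force: 29.4
```

>>> {"fn": "servo_tool", "kwargs": {"moves": [[0,0,0.01,0,0,0,0],[0,0,0.02,0,0,0,0],[0,0,0.03,0,0,0,0],[0,0,0.035,0,0,0,0],[0,0,0.035,0,0,0,0]]}}

```text
clock: 35.5
eef_pos: [0.4445, -0.2262, 0.2345]
orientation: [-2.279, -2.161, 0.0]
contact_force: [0.2, 0.2, -0.2]
width: 0.0073
gripper_force: 29.4
```

Free entry, no contact force. I'll push it down.

>>> {"fn": "servo_tool", "kwargs": {"moves": [[0,0.001,0.02,0,0,0,0],[0,0.001,0.035,0,0,0,0],[0,0.001,0.05,0,0,0,0],[0,0.001,0.065,0,0,0,0],[0,0.001,0.073,0,0,0,0],[0,0.001,0.077,0,0,0,0],[0,0.001,0.08,0,0,0,0],[0,0.001,0.083,0,0,0,0],[0,0.001,0.085,0,0,0,0],[0,0.001,0.085,0,0,0,0]]}}

```text
clock: 36.75
eef_pos: [0.4456, -0.2265, 0.1504]
orientation: [2.279, 2.161, -0.0]
contact_force: [-7.8, 0.6, 11.0]
width: 0.0071
gripper_force: 32.4
```

>>> {"fn": "servo_tool", "kwargs": {"moves": [[0,0,0,0,0,0,0.3],[0,0,0,0,0,0,0.6],[0,0,0,0,0,0,0.6],[0,0,0,0,0,0,0.6],[0,0,-0.03,0,0,0,0.6],[0,0,-0.07,0,0,0,0.6],[0,0,-0.12,0,0,0,0.6],[0,0,-0.15,0,0,0,0.6],[0,0,-0.17,0,0,0,0.6],[0,0,-0.17,0,0,0,0.6]]}}

```text
clock: 38.0
eef_pos: [0.4463, -0.2266, 0.3208]
orientation: [2.278, 2.16, 0.001]
contact_force: [0.2, -0.2, -0.7]
width: 0.051
gripper_force: 0.0
```

```bash
python3 - <<'E'
from workcell import camera
import cv2,numpy as np
b=camera("scene")["image"]
cv2.imwrite("pics/c8.png",cv2.resize(b[120:310,125:505],None,fx=2.1,fy=2.1,interpolation=cv2.INTER_CUBIC))
E
```

```text
(no output)
```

View pics/c8.png

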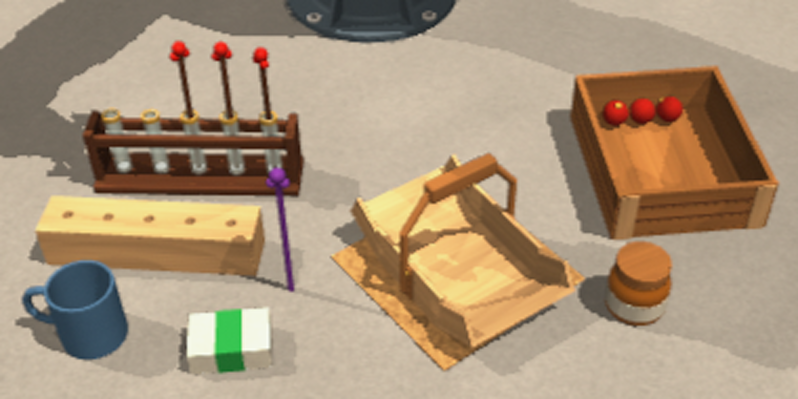

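All three stems are seated in tubes 1–3, with lower ends computed at about 0.020 m each. The three baubles are in the crate, the trug is on its mat, and the bystanders and purple stem haven't moved. I'm handing the job in.

```bash
python3 -c "
from workcell import manip;print(manip.close_job())"
```

```text
the job is handed in; nothing more can be done
None
```

The job is handed in with no verdict shown: all three baubles are in the crate, the trug is back on its mat within about 4 mm of centre, and the three red stems are pushed to the bottom of tubes 1–3, with the candle, mug, soap carton and purple stem untouched.

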